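# Sort swapped toolholders into their colour-coded stands

### The arm

A 6-joint arm with a two-finger parallel gripper is mounted at the origin on the work surface. World frame = base frame: x ahead of the robot, y to its left, z up, the work surface at z = 0. Lengths are in m, angles in rad, forces in N, time in s.
With the tool pointing down it reaches from about 0.375 to 0.9 m from the base axis. Payload 3.1 kg.
Tool frame: the origin (TCP) lies between the finger pads, 19 mm behind the fingertips; this is the grasp point; y points along the fingers, z is the direction in which the jaws open and shut, and the axes are right-handed (so a half turn about y gives the same grasp; the last joint's range is limited). The gripper opens to 87 mm and grips with 3 to 60 N. Pads are 19 mm wide; open, the fingers measure 117 mm over their backs; the gripper's body (75 mm by 190 mm) begins 51 mm behind the grasp point.
Start: joints at [1.153, 0.527, 1.433, -0, 1.181, -0.178], TCP at [0.148, 0.607, 0.241] pointing down, gripper open.
Joint ranges: [-3.08, 3.08], [-0.75, 2.2], [0.22, 2.44], [-1.43, 4.57], [0, 2.65], [-2.85, 2.85]. Speed limits (rad/s): [2.79, 2.79, 3.14, 3.14, 3.14, 3.14].

### API

Orientations are given as a unit quaternion [x, y, z, w].
In Python, from rig import robot, vision gives the robot as it stands.
- The arm moves only by the shell command python3 -m crank 'ROWS' [FORCE]. ROWS is JSON, a list of rows, each a list of 7 numbers: the shift along the tool's x, y, z as a fraction of full scale, then the turn, a rotation vector about the tool's x, y, z as a fraction of full scale, then the gripper command: -1 is shut, 1 is fully open, values between are in proportion. In form: [[x, y, z, wx, wy, wz, grip], ...]. A call has 1 to 10 rows; each row is the pose to reach, as a shift and turn from the pose commanded when the call began, along the tool's axes at that moment, turning the shorter way round; what a row does not reach only later rows make up. Full scale, the value 1, is 50 cm for a shift and pi rad for a turn. A row lasts 1/8 s, in which the tool goes at most 62.5 mm and 10.7 degrees, less where a joint would pass 70% of its speed; a pose out of reach is approached as far as the arm can. A call with a number of a shift or a turn outside -1 to 1 is refused whole. A call with a gripper value outside its range is refused whole. The fingers move at their own pace and stop on an object; FORCE is the grip in N (left out, the last holds). Time passes only in rows, so rows that repeat a pose let the fingers close. It gives the time, the measured TCP pose, the force and the opening at its end, in the units of the state.
- robot.get_obs(): the state, without advancing time (a new reading comes with each control period).
- vision.camera(name): name is "scene" or "top"; returns the picture (384x512x3 uint8, blue, green, red); there is no depth.
- vision.camera_info(name): a dict with "vfov" (degrees; the focal length in pixels is half the picture's height over the tangent of half this angle, whatever the lens; pixels are square), "cx", "cy" (the principal point, pixels), "k1" (the pictures are not rectified: a ray, as slopes to the right and down, at radius r is drawn at 1 + k1 r^2 times it, then the intrinsics apply), "world_from_camera" (4x4, takes a point from camera to world coordinates). Camera axes: x right, y up, looking along -z (the intrinsics and any distortion apply to the point x, -y, -z); pixel columns grow to the right and rows downward; lengths in m; the calibration is good to about 2 mm. A picture is of the moment at which its call begins. camera_info takes no time and is no camera call.
- robot.hand_in(): hands the job in, once; it reports no verdict.
The state is a dict: "time": time; "q": joint angles; "joint_velocities": joint speeds; "joint_torque": joint torques, N m; "position": TCP position; "tool_rot": TCP orientation; "ft_force": force on the tool from outside, world axes, zero at the start; "moment": the same for the moment, N m; "grip_width": finger opening in m.
Only numpy, scipy, OpenCV 4.12 (cv2) and the standard library are available. Lean on these libraries where they do the work, as an engineer would, in place of code of your own. Each camera call takes 0.05 s, during which the arm holds its last target.

### The job

The four toolholders stand in the wrong tool stands. Using the empty grey stand as the parking place, get every holder into the stand of its own ring colour, standing upright with its flange fully down on the stand, and let go. Lower the holders in rather than dropping them, and do not tip over any holder or the bottle of cutting fluid.

Things in the scene. Friction and masses are not known exactly. Their poses are not given: they have to be found in the camera images.
- holder_red: steel toolholder with red ring, standing taper-down, 0.5 kg. Origin: centre of the flat taper tip, z up. Heights over the origin, mm: taper 0-45 (20 across at tip, 36 at flange), flange 45-59 (64 across), red ring 59-62 (62 across), dark round nut 62-98 (42 across; grasp here, TCP at 83, any yaw), a straight end mill to 120. Seated, its origin is 7 above the bench.
- holder_yellow: steel toolholder with yellow ring, standing taper-down, 0.5 kg. Origin: centre of the flat taper tip, z up. Heights over the origin, mm: taper 0-45 (20 across at tip, 36 at flange), flange 45-59 (64 across), yellow ring 59-62 (62 across), dark round nut 62-98 (42 across; grasp here, TCP at 83, any yaw), a brass-coloured pointed drill to 120. Seated, its origin is 7 above the bench.
- holder_blue: steel toolholder with blue ring, standing taper-down, 0.5 kg. Origin: centre of the flat taper tip, z up. Heights over the origin, mm: taper 0-45 (20 across at tip, 36 at flange), flange 45-59 (64 across), blue ring 59-62 (62 across), dark round nut 62-98 (42 across; grasp here, TCP at 83, any yaw), a ball-nosed cutter to 120. Seated, its origin is 7 above the bench.
- holder_green: steel toolholder with green ring, standing taper-down, 0.5 kg. Origin: centre of the flat taper tip, z up. Heights over the origin, mm: taper 0-45 (20 across at tip, 36 at flange), flange 45-59 (64 across), green ring 59-62 (62 across), dark round nut 62-98 (42 across; grasp here, TCP at 83, any yaw), a dark stub cutter to 120. Seated, its origin is 7 above the bench.
- stand_red: fixed red plastic tool stand, a block 90 x 90 x 52 high with an upright through-bore 48 across at its centre; a holder hangs in the bore with its flange resting on the top face (about 6 play to every side). Origin: centre of its underside, on the bench; z up.
- stand_yellow: fixed yellow plastic tool stand, a block 90 x 90 x 52 high with an upright through-bore 48 across at its centre; a holder hangs in the bore with its flange resting on the top face (about 6 play to every side). Origin: centre of its underside, on the bench; z up.
- stand_blue: fixed blue plastic tool stand, a block 90 x 90 x 52 high with an upright through-bore 48 across at its centre; a holder hangs in the bore with its flange resting on the top face (about 6 play to every side). Origin: centre of its underside, on the bench; z up.
- stand_green: fixed green plastic tool stand, a block 90 x 90 x 52 high with an upright through-bore 48 across at its centre; a holder hangs in the bore with its flange resting on the top face (about 6 play to every side). Origin: centre of its underside, on the bench; z up.
- stand_spare: fixed grey (spare, empty at the start) plastic tool stand, a block 90 x 90 x 52 high with an upright through-bore 48 across at its centre; a holder hangs in the bore with its flange resting on the top face (about 6 play to every side). Origin: centre of its underside, on the bench; z up.
- fluid: loose white bottle with a blue label, 52 across, 150 high, 0.4 kg, standing on the bench. Origin: centre of its underside. Only a bystander.

How it is judged:
On the way:
1. a holder is parked, fully seated, in the grey stand (((horizontal distance between holder_red and stand_spare below 0.01 m and z of holder_red in the frame of stand_spare between 0.002 and 0.012 m and angle between holder_red's own z axis and vertical below 0.12 rad) or (horizontal distance between holder_yellow and stand_spare below 0.01 m and z of holder_yellow in the frame of stand_spare between 0.002 and 0.012 m and angle between holder_yellow's own z axis and vertical below 0.12 rad) or (horizontal distance between holder_blue and stand_spare below 0.01 m and z of holder_blue in the frame of stand_spare between 0.002 and 0.012 m and angle between holder_blue's own z axis and vertical below 0.12 rad) or (horizontal distance between holder_green and stand_spare below 0.01 m and z of holder_green in the frame of stand_spare between 0.002 and 0.012 m and angle between holder_green's own z axis and vertical below 0.12 rad))), for 0.2 s.
At the end, for the whole second after the job is handed in: each of the four holders stands in the stand of its own colour: axis within 10 mm of the stand's centre, its origin 2 to 12 mm above the stand's underside (flange down on the top; nominal 7), tilted under 0.12 rad, at rest, released (horizontal distance between holder_red and stand_red below 0.01 m and z of holder_red in the frame of stand_red between 0.002 and 0.012 m and angle between each of holder_red, holder_yellow, holder_blue, holder_green's own z axis and vertical below 0.12 rad and linear speed of each of holder_red, holder_yellow, holder_blue, holder_green below 0.02 m/s and angular speed of each of holder_red, holder_yellow, holder_blue, holder_green below 0.2 rad/s and horizontal distance between holder_yellow and stand_yellow below 0.01 m and z of holder_yellow in the frame of stand_yellow between 0.002 and 0.012 m and horizontal distance between holder_blue and stand_blue below 0.01 m and z of holder_blue in the frame of stand_blue between 0.002 and 0.012 m and horizontal distance between holder_green and stand_green below 0.01 m and z of holder_green in the frame of stand_green between 0.002 and 0.012 m); the robot touches nothing.
It fails at once if a holder or the bottle is tipped over (more than 0.7 rad) (angle between any of holder_red, holder_yellow, holder_blue, holder_green, fluid's own z axis and vertical above 0.7 rad).
It fails at once if a holder is dropped: let go while its origin is over 30 mm above the bench (23 mm above its seat) ((height (world z) of holder_red above 0.03 m and contact force between holder_red and the fingers below 0.2 N) or (height (world z) of holder_yellow above 0.03 m and contact force between holder_yellow and the fingers below 0.2 N) or (height (world z) of holder_blue above 0.03 m and contact force between holder_blue and the fingers below 0.2 N) or (height (world z) of holder_green above 0.03 m and contact force between holder_green and the fingers below 0.2 N)).
It also fails if it takes over 144 s, if anything falls off the work surface, if the arm or the gripper's body presses on something with over 40 N, if the wrist force passes 120 N, or if a joint passes its speed limit or range.

## Working session

There is one attempt and no reset: what is moved stays moved. The work goes in short steps, Python scripts to look and compute and a shell command to move; the robot and the scene stay as the last step left them, time stands still between calls to the robot, and variables do not carry over. Pictures are saved under pics/ and viewed, and the job is handed in when it is done.

```bash
mkdir -p pics; ls; python3 - <<'E'
from rig import robot, vision
import cv2
for n in ("scene","top"):
    cv2.imwrite(f"pics/{n}0.png",vision.camera(n)); print(n,vision.camera_info(n))
print(robot.get_obs())
E
```

```text
pics
scene {'vfov': 55.14995134137041, 'cx': 256.3515696207786, 'cy': 194.31450435064414, 'k1': -0.05483402790318926, 'world_from_camera': array([[ 1.20307136e-01, -8.12447256e-01,  5.70487203e-01,
         1.10236252e+00],
       [ 9.92736608e-01,  9.87305719e-02, -6.87481072e-02,
        -6.66904128e-02],
       [-4.70316841e-04,  5.74614419e-01,  8.18424125e-01,
         7.55211282e-01],
       [ 0.00000000e+00,  0.00000000e+00,  0.00000000e+00,
         1.00000000e+00]])}
top {'vfov': 44.42430884736666, 'cx': 259.1470627784176, 'cy': 188.18515928915855, 'k1': -0.05133030808813776, 'world_from_camera': array([[ 0.07754048,  0.97110748, -0.2256939 ,  0.347773  ],
       [-0.99698634,  0.07607004, -0.01521804, -0.01232784],
       [ 0.00239019,  0.22619375,  0.9740794 ,  1.12131047],
       [ 0.        ,  0.        ,  0.        ,  1.        ]])}
{'time': 0.1, 'q': array([ 1.15248276e+00,  5.28358598e-01,  1.43380346e+00, -6.28603812e-06,
        1.18138928e+00, -1.78492889e-01]), 'joint_velocities': array([-2.36371241e-05, -1.44455114e-03, -3.85579347e-04, -9.29643175e-05,
       -4.80262228e-04, -7.06856405e-04]), 'joint_torque': array([-2.77736190e-04, -4.40983701e+01, -1.77150553e+01,  6.34490303e-02,
        5.33668580e-02, -2.54421184e-05]), 'position': array([0.1481615 , 0.60653007, 0.24036911]), 'tool_rot': array([ 0.70269157, -0.08478712,  0.08438386, -0.70136657]), 'ft_force': array([ 0.26926168, -0.0822093 ,  0.0060063 ]), 'moment': array([-0.02500729, -0.01610593,  0.0401266 ]), 'grip_width': 0.08724561657642091}
```

View pics/scene0.png

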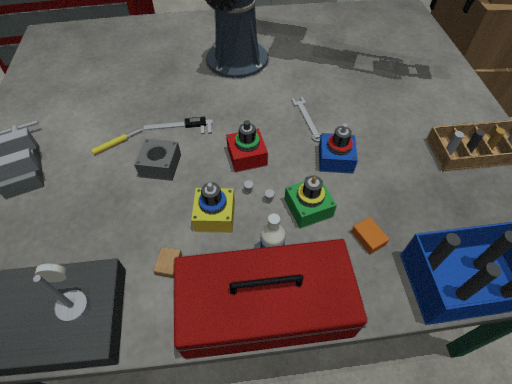

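View pics/top0.png

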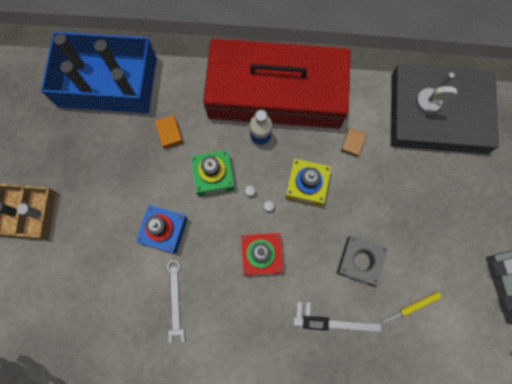

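The cycle is: green is in the red stand, red in blue, blue in yellow and yellow in green, with grey empty. Next I rectify crops to the relevant planes to measure positions.

```bash
cat > h.py <<'E'
import numpy as np, cv2
from rig import robot, vision
def proj(name,P,info=None):
    i=info or vision.camera_info(name); T=np.linalg.inv(i["world_from_camera"])
    P=np.asarray(P,float); p=P@T[:3,:3].T+T[:3,3]
    a=p[...,0]/-p[...,2]; b=-p[...,1]/-p[...,2]; r2=a*a+b*b; s=1+i["k1"]*r2
    f=192/np.tan(np.radians(i["vfov"])/2)
    return np.stack([i["cx"]+f*a*s,i["cy"]+f*b*s],-1)
def rect(name,img,cx,cy,z,half=.07,mm=0.35):
    n=int(2*half*1000/mm)
    # rows: x decreasing downward ; cols: y decreasing to right
    xs=cx+half-np.arange(n)*mm/1000; ys=cy+half-np.arange(n)*mm/1000
    X,Y=np.meshgrid(xs,ys,indexing='ij')
    uv=proj(name,np.stack([X,Y,np.full_like(X,z)],-1)).astype(np.float32)
    return cv2.remap(img,uv[...,0],uv[...,1],cv2.INTER_CUBIC)
def unproj(name,uv,z):
    from scipy.optimize import fsolve
    return fsolve(lambda p: proj(name,[p[0],p[1],z])-uv,[.6,0])
E
python3 - <<'E'
from h import *
t=cv2.imread("pics/top0.png"); s=cv2.imread("pics/scene0.png")
px=dict(red=(262,255),blue=(162,230),green=(213,173),yellow=(309,182),spare=(362,260))
rows=[]
for k,u in px.items():
    c=np.round(unproj("top",np.array(u),.052),3); print(k,c)
    out=[]
    for nm,im in(("top",t),("scene",s)):
        r=rect(nm,im,c[0],c[1],.052)
        r=cv2.resize(r,(200*2,400)) if 0 else r
        n=r.shape[0]
        for g in range(0,n,int(10/.35)): pass
        out.append(r)
    rows.append(np.vstack(out))
a=np.hstack(rows[:3]);print(a.shape)
cv2.imwrite("pics/r1.png",cv2.resize(np.hstack(rows),(0,0),fx=.4,fy=.4))
print("bottle cap",unproj("top",np.array((261,117)),.15), "base", unproj("top",np.array((261,140)),.0))
E
```

```text
red [ 0.441 -0.014]
blue [0.48  0.219]
green [0.624 0.115]
yellow [ 0.619 -0.111]
spare [ 0.447 -0.241]
(800, 1200, 3)
bottle cap [0.73348579 0.01125219] base [0.73169902 0.01018004]
```

View pics/r1.png

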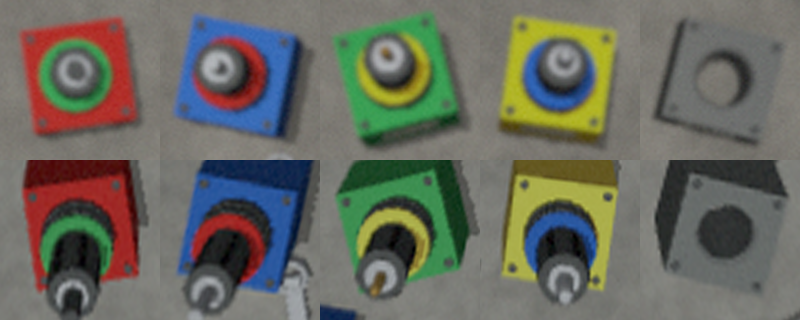

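```bash
cat >> h.py <<'E'
C0=dict(red=(.441,-.014),blue=(.48,.219),green=(.624,.115),yellow=(.619,-.111),spare=(.447,-.241))
from scipy.optimize import minimize
def fit_stand(ims,c0):
    e=np.linspace(-.9,.9,37); S=[]
    for sx,sy in((1,0),(0,1),(-1,0),(0,-1)):
        for a in e: S.append((sx,sy,a))
    S=np.array(S); d=S[:,:2]; tng=np.stack([-d[:,1],d[:,0]],1)*S[:,2:]
    def pts(p,h):
        c,s=np.cos(p[2]),np.sin(p[2]); l=(d*h+tng*.045)
        return np.c_[p[0]+c*l[:,0]-s*l[:,1],p[1]+s*l[:,0]+c*l[:,1],np.full(len(l),.052)]
    def smp(nm,im,P):
        uv=proj(nm,P).astype(np.float32); return cv2.remap(im,uv[None,:,0],uv[None,:,1],1)[0].astype(float)
    def cost(p):
        tot=0
        for nm,im in ims:
            g=np.linalg.norm(smp(nm,im,pts(p,.0430))-smp(nm,im,pts(p,.0470)),axis=1)
            tot-=np.mean(np.minimum(g,60))
        return tot
    best=None
    for x in np.arange(-.008,.009,.004):
        for y in np.arange(-.008,.009,.004):
            for w in np.arange(-.7,.75,.1):
                p=(c0[0]+x,c0[1]+y,w); f=cost(p)
                if best is None or f<best[0]: best=(f,p)
    r=minimize(cost,best[1],method="Nelder-Mead",options=dict(initial_simplex=np.array(best[1])+np.array([[0,0,0],[.003,0,0],[0,.003,0],[0,0,.08]])))
    return r.x,r.fun
H=dict(red=[(0,8),(172,180)],yellow=[(22,35)],green=[(45,85)],blue=[(98,125)])
def ring(nm,im,c,col,z=.0685,half=.045):
    mm=.5; r=rect(nm,im,c[0],c[1],z,half,mm); hsv=cv2.cvtColor(r,cv2.COLOR_BGR2HSV)
    m=np.zeros(r.shape[:2],np.uint8)
    for a,b in H[col]: m|=cv2.inRange(hsv,(a,110,50),(b,255,255))
    n,l,st,_=cv2.connectedComponentsWithStats(m)
    if n<2: return None
    k=1+np.argmax(st[1:,4]); ys,xs=np.where(l==k)
    (u,v),rad=cv2.minEnclosingCircle(np.c_[xs,ys].astype(np.float32))
    return np.array([c[0]+half-v*mm/1000,c[1]+half-u*mm/1000,rad*mm])
E
python3 - <<'E'
from h import *
np.set_printoptions(precision=4,suppress=True)
t=cv2.imread("pics/top0.png"); s=cv2.imread("pics/scene0.png")
A=dict(red="green",blue="red",green="yellow",yellow="blue",spare=None)
for k,c in C0.items():
    for ims in ([("top",t)],[("scene",s)]): print(k,ims[0][0],*fit_stand(ims,c))
    if A[k]:
        for nm,im in(("top",t),("scene",s)): print("  ring",A[k],ring(nm,im,c,A[k]))
E
```

```text
red top [ 0.4446 -0.0127  0.1519] -58.63457935957708
red scene [ 0.4472 -0.0139  0.1481] -56.02749694946115
  ring green [ 0.4433 -0.0098 30.465 ]
  ring green [ 0.4479 -0.0119 31.0506]
blue top [ 0.4844  0.2243 -0.2007] -57.11565073426913Traceback (most recent call last):
  File "<stdin>", line 6, in <module>
  File "h.py", line 41, in fit_stand
    p=(c0[0]+x,c0[1]+y,w); f=cost(p)
                             ~~~~^^^
  File "h.py", line 34, in cost
    g=np.linalg.norm(smp(nm,im,pts(p,.0430))-smp(nm,im,pts(p,.0470)),axis=1)
                                             ~~~^^^^^^^^^^^^^^^^^^^^
  File "h.py", line 30, in smp
    uv=proj(nm,P).astype(np.float32); return cv2.remap(im,uv[None,:,0],uv[None,:,1],1)[0].astype(float)
       ~~~~^^^^^^
  File "h.py", line 4, in proj
    i=info or vision.camera_info(name); T=np.linalg.inv(i["world_from_camera"])
              ~~~~~~~~~~~~~~~~~~^^^^^^
ValueError: time passes only in moves, steps and waits
```

```bash
sed -i 's/i=info or vision.camera_info(name)/i=CI[name]/; s/^def proj/import pickle,os\nif not os.path.exists("ci.pkl"): pickle.dump({n:vision.camera_info(n) for n in ("scene","top")},open("ci.pkl","wb"))\nCI=pickle.load(open("ci.pkl","rb"))\ndef proj/' h.py
python3 - <<'E'
from h import *
np.set_printoptions(precision=4,suppress=True)
t=cv2.imread("pics/top0.png"); s=cv2.imread("pics/scene0.png")
A=dict(red="green",blue="red",green="yellow",yellow="blue",spare=None)
for k,c in C0.items():
    for ims in ([("top",t)],[("scene",s)]): print(k,ims[0][0],*fit_stand(ims,c))
    if A[k]:
        for nm,im in(("top",t),("scene",s)): print("  ring",A[k],ring(nm,im,c,A[k]))
E
```

```text
red top [ 0.4446 -0.0127  0.1519] -58.63457935957708
red scene [ 0.4472 -0.0139  0.1481] -56.02749694946115
  ring green [ 0.4433 -0.0098 30.465 ]
  ring green [ 0.4479 -0.0119 31.0506]
blue top [ 0.4844  0.2243 -0.2007] -57.11565073426913
blue scene [ 0.4868  0.2213 -0.2017] -56.624506518385616
  ring red [ 0.4829  0.2238 30.5225]
  ring red [ 0.4875  0.2218 31.4837]
green top [0.6291 0.1191 0.2555] -47.626888535970394
green scene [0.6309 0.1173 0.2522] -55.48517043980386
  ring yellow [ 0.6278  0.1181 31.2936]
  ring yellow [ 0.6326  0.1161 31.2189]
yellow top [ 0.6239 -0.1089 -0.1422] -58.15235366176259
yellow scene [ 0.6249 -0.1111 -0.1464] -53.96391428644209
  ring blue [ 0.6193 -0.108  30.1261]
  ring blue [ 0.6254 -0.1104 30.7472]
spare top [ 0.4442 -0.238  -0.2579] -30.186467556978236
spare scene [ 0.4515 -0.2462 -0.2436] -39.637741852524336
```

```bash
python3 - <<'E'
from h import *
t=cv2.imread("pics/top0.png"); s=cv2.imread("pics/scene0.png")
out=[]
for nm,im in(("top",t),("scene",s)):
    r=rect(nm,im,.447,-.241,.052,.07,.35)
    out.append(r)
cv2.imwrite("pics/r2.png",np.hstack(out))
E
```

```text
(no output)
```

View pics/r2.png

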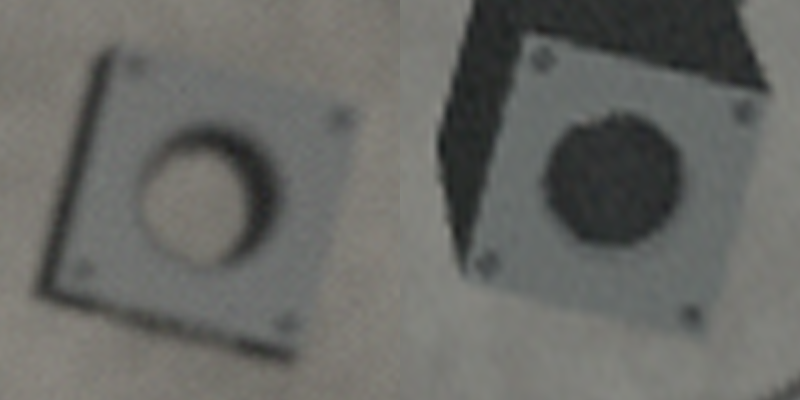

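```bash
cat >> h.py <<'E'
from scipy.spatial.transform import Rotation as Ro
ST=dict(red=(.446,-.0133),blue=(.4856,.2228),green=(.630,.118),yellow=(.6245,-.110),spare=(.4506,-.246))
def st():
    o=robot.get_obs(); R=Ro.from_quat(o["tool_rot"]).as_matrix()
    np.set_printoptions(precision=4,suppress=True)
    print("t",round(o["time"],2),"pos",o["position"],"F",o["ft_force"],"w",round(o["grip_width"],4),"q",o["q"]); return o,R
def go(x,y,z):
    o,R=st(); d=R.T@(np.array([x,y,z])-o["position"]); print("shift units",d/.5)
E
python3 - <<'E'
from h import *
o,R=st(); print(R)
for a in(0,90,180):
    T=Ro.from_matrix(R)
    # desired: y=-Z, z = jaw dir at angle a
    z=np.array([np.cos(np.radians(a)),np.sin(np.radians(a)),0]); y=np.array([0,0,-1.]); x=np.cross(y,z)
    D=Ro.from_matrix(np.c_[x,y,z]); print(a,(T.inv()*D).as_rotvec()/np.pi)
E
```

```text
t 0.1 pos [0.1482 0.6065 0.2404] F [ 0.2693 -0.0822  0.006 ] w 0.0872 q [ 1.1525  0.5284  1.4338 -0.      1.1814 -0.1785]
[[ 0.9714 -0.0008  0.2375]
 [-0.2375 -0.0018  0.9714]
 [-0.0003 -1.     -0.0019]]
0 [0.0006 0.4237 0.0003]
90 [ 0.0006 -0.0763 -0.0002]
180 [ 0.0003 -0.5763 -0.0006]
```

```bash
python3 -m crank '[[0.18,0,-0.11,0,-0.019,0,1],[0.36,0,-0.22,0,-0.038,0,1],[0.54,0,-0.33,0,-0.057,0,1],[0.64,0,-0.39,0.0005,-0.0763,0,1],[0.72,0,-0.44,0.0006,-0.0763,-0.0002,1],[0.725,0,-0.44,0.0006,-0.0763,-0.0002,1],[0.725,0,-0.44,0.0006,-0.0763,-0.0002,1],[0.725,0,-0.44,0.0006,-0.0763,-0.0002,1]]' 40; python3 -c "
from h import *
go(.4456,-.011,.22);print(st()[1])"
```

```text
time: 1.1
position: [0.4509, 0.3049, 0.241]
tool_rot: [-0.707, 0.001, -0.003, 0.708]
ft_force: [-0.3, 0.3, 0.2]
grip_width: 0.0866
t 1.1 pos [0.4509 0.3049 0.241 ] F [-0.3474  0.2614  0.2435] w 0.0866 q [ 0.3887  0.4187  1.6376  0.0009  1.0833 -1.1769]
shift units [-0.0072  0.041  -0.6319]
t 1.1 pos [0.4509 0.3049 0.241 ] F [-0.3474  0.2614  0.2435] w 0.0866 q [ 0.3887  0.4187  1.6376  0.0009  1.0833 -1.1769]
[[ 1.      0.0016  0.0056]
 [-0.0056  0.0015  1.    ]
 [ 0.0016 -1.      0.0015]]
```

```bash
python3 -m crank '[[0,0.005,-0.1,0,0,0,1],[-0.002,0.01,-0.2,0,0,0,1],[-0.003,0.02,-0.3,0,0,0,1],[-0.004,0.025,-0.4,0,0,0,1],[-0.005,0.03,-0.5,0,0,0,1],[-0.006,0.035,-0.58,0,0,0,1],[-0.007,0.04,-0.632,0,0,0,1],[-0.007,0.04,-0.632,0,0,0,1],[-0.007,0.04,-0.632,0,0,0,1]]'; python3 - <<'E'
from h import *
cv2.imwrite("pics/top1.png",vision.camera("top"));cv2.imwrite("pics/scene1.png",vision.camera("scene"))
go(.4456,-.011,.091)
E
```

```text
time: 2.22
position: [0.4443, -0.0074, 0.2206]
tool_rot: [-0.706, -0.0, 0.0, 0.708]
ft_force: [0.1, -0.1, -0.7]
grip_width: 0.0868
t 2.33 pos [ 0.4445 -0.0073  0.2207] F [ 0.9734 -0.439  -0.594 ] w 0.0872 q [-0.2703  0.3182  1.8917  0.0029  0.9318 -1.8445]
shift units [ 0.0021  0.2594 -0.008 ]
```

View pics/scene1.png

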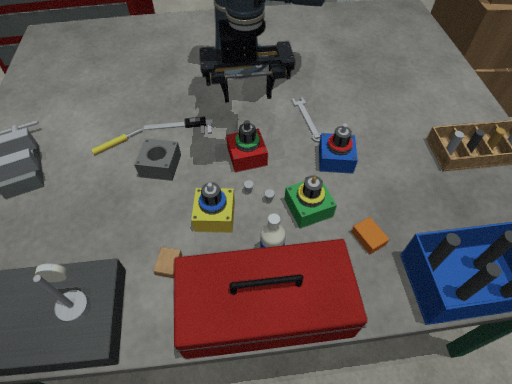

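```bash
python3 - <<'E'
from h import *
for p in [(.4445,-.0073,.2207),(.4445,-.0073,.2017),(.4445,.05,.2017),(.4445,-.06,.2017)]: print(proj("scene",p),proj("top",p))
E
```

```text
[247.41934575  89.82390499] [259.32207866 245.34802305]
[247.58520876  96.52134678] [259.29529374 246.39389307]
[272.53030191  94.52873516] [230.07933911 244.10156151]
[224.43734194  98.41572695] [286.21232659 248.48525066]
```

View pics/top1.png

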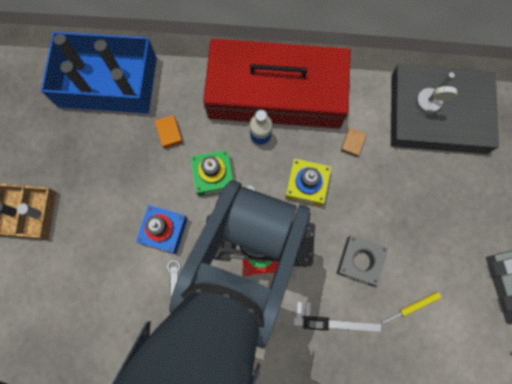

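```bash
python3 -m crank '[[0.002,0.04,-0.007,0,0,0,1],[0.002,0.08,-0.007,0,0,0,1],[0.002,0.12,-0.007,0,0,0,1],[0.002,0.16,-0.007,0,0,0,1],[0.002,0.19,-0.007,0,0,0,1],[0.002,0.21,-0.007,0,0,0,1],[0.002,0.22,-0.007,0,0,0,1],[0.002,0.22,-0.007,0,0,0,1]]'; python3 -c "
from h import *
go(.4456,-.011,.0915)"
```

```text
time: 3.32
position: [0.4459, -0.0117, 0.1106]
tool_rot: [-0.706, -0.0, -0.0, 0.708]
ft_force: [-0.1, 0.3, -0.4]
grip_width: 0.0867
t 3.33 pos [ 0.4459 -0.0117  0.1106] F [-0.0773  0.3039 -0.4232] w 0.0867 q [-0.2791  0.5278  1.9913  0.0034  0.6223 -1.853 ]
shift units [-0.0006  0.0383  0.0014]
```

```bash
python3 -m crank '[[0,0.02,0,0,0,0,1],[0,0.035,0,0,0,0,1],[0,0.0385,0,0,0,0,1],[0,0.0385,0,0,0,0,1],[0,0.0385,0,0,0,0,-1],[0,0.0385,0,0,0,0,-1],[0,0.0385,0,0,0,0,-1],[0,0.0385,0,0,0,0,-1],[0,0.0385,0,0,0,0,-1],[0,0.0385,0,0,0,0,-1]]' 40; python3 -c "
from h import *
st()"
```

```text
time: 4.58
position: [0.4458, -0.0118, 0.0915]
tool_rot: [-0.706, -0.0, -0.0, 0.708]
ft_force: [-0.1, 0.2, 0.5]
grip_width: 0.041
t 4.58 pos [ 0.4458 -0.0118  0.0915] F [-0.0676  0.2446  0.5495] w 0.041 q [-0.2794  0.5687  2.0035  0.0039  0.5691 -1.8532]
```

```bash
python3 -m crank '[[0,-0.01,0,0,0,0,-1],[0,-0.03,0,0,0,0,-1],[0,-0.06,0,0,0,0,-1],[0,-0.1,0,0,0,0,-1],[0,-0.15,0,0,0,0,-1],[0,-0.2,0,0,0,0,-1],[0,-0.25,0,0,0,0,-1],[0,-0.29,0,0,0,0,-1],[0,-0.31,0,0,0,0,-1],[0,-0.31,0,0,0,0,-1]]'; python3 -c "
from h import *
go(.4506,-.246,.246)"
```

```text
time: 5.82
position: [0.4457, -0.0122, 0.2469]
tool_rot: [-0.707, -0.001, -0.001, 0.708]
ft_force: [-0.4, -0.2, -4.4]
grip_width: 0.0412
t 5.83 pos [ 0.4457 -0.0122  0.2469] F [-0.3813 -0.1931 -4.391 ] w 0.0412 q [-0.2802  0.278   1.8573  0.0023  1.0048 -1.8522]
shift units [ 0.0098  0.0011 -0.4676]
```

```bash
python3 -m crank '[[0,0,-0.03,0,0,0,-1],[0,0,-0.08,0,0,0,-1],[0.003,0,-0.15,0,0,0,-1],[0.005,0,-0.22,0,0,0,-1],[0.007,0,-0.29,0,0,0,-1],[0.009,0,-0.36,0,0,0,-1],[0.01,0,-0.42,0,0,0,-1],[0.01,0,-0.455,0,0,0,-1],[0.01,0,-0.467,0,0,0,-1],[0.01,0,-0.467,0,0,0,-1]]'; python3 - <<'E'
from h import *
cv2.imwrite("pics/scene2.png",vision.camera("scene"))
go(.4506,-.246,.145)
E
```

```text
time: 7.08
position: [0.4503, -0.2452, 0.2456]
tool_rot: [-0.706, 0.0, -0.0, 0.708]
ft_force: [0.6, -0.4, -4.6]
grip_width: 0.0413
t 7.12 pos [ 0.4503 -0.2447  0.2457] F [-0.44    0.1614 -3.7401] w 0.0413 q [-0.7175  0.3716  1.7051  0.0027  1.0671 -2.2898]
shift units [ 0.0006  0.2014 -0.0032]
```

View pics/scene2.png

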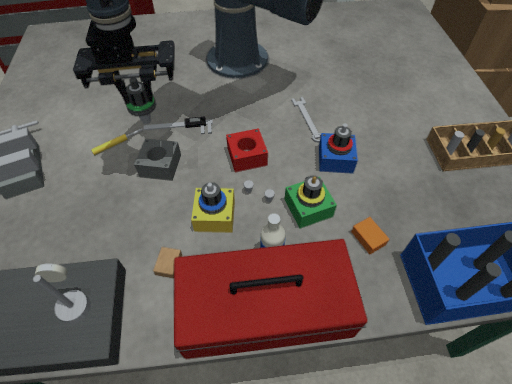

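Green is held upright and green ring shows at (140,105), over the grey stand. I lower it next.

```bash
python3 -m crank '[[0,0.03,-0.003,0,0,0,-1],[0,0.07,-0.003,0,0,0,-1],[0,0.11,-0.003,0,0,0,-1],[0,0.15,-0.003,0,0,0,-1],[0,0.18,-0.003,0,0,0,-1],[0,0.2,-0.003,0,0,0,-1],[0,0.2,-0.003,0,0,0,-1],[0,0.2,-0.003,0,0,0,-1]]'; python3 -c "
from h import *
go(.4506,-.246,.0915)"
```

```text
time: 8.12
position: [0.4512, -0.2473, 0.1465]
tool_rot: [-0.707, -0.001, -0.001, 0.707]
ft_force: [-0.3, 0.7, -3.7]
grip_width: 0.0412
t 8.12 pos [ 0.4512 -0.2473  0.1465] F [-0.2527  0.6859 -3.6575] w 0.0412 q [-0.7199  0.5224  1.7987  0.0026  0.8198 -2.2925]
shift units [-0.0015  0.1099  0.0026]
```

```bash
python3 -m crank '[[-0.001,0.01,0.002,0,0,0,-1],[-0.001,0.025,0.002,0,0,0,-1],[-0.001,0.04,0.002,0,0,0,-1],[-0.001,0.055,0.002,0,0,0,-1],[-0.001,0.07,0.002,0,0,0,-1],[-0.001,0.085,0.002,0,0,0,-1],[-0.001,0.098,0.002,0,0,0,-1],[-0.001,0.102,0.002,0,0,0,-1],[-0.001,0.105,0.002,0,0,0,-1],[-0.001,0.105,0.002,0,0,0,-1]]'; python3 - <<'E'
from h import *
cv2.imwrite("pics/scene3.png",vision.camera("scene")[40:240,50:250])
go(.4506,-.246,.0915)
E
```

```text
time: 9.38
position: [0.4504, -0.246, 0.0936]
tool_rot: [-0.707, -0.0, -0.0, 0.708]
ft_force: [0.2, 0.0, -3.6]
grip_width: 0.0412
t 9.43 pos [ 0.4505 -0.2461  0.0937] F [ 1.1332  0.4126 -4.1194] w 0.0407 q [-0.719   0.6141  1.8351  0.0029  0.6925 -2.292 ]
shift units [0.0002 0.0044 0.0001]
```

View pics/scene3.png

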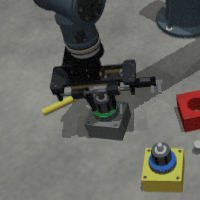

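```bash
python3 -m crank '[[0,0.002,0,0,0,0,-1],[0,0.004,0,0,0,0,-1],[0,0.005,0,0,0,0,-1],[0,0.005,0,0,0,0,-1]]'; python3 -m crank '[[0,0,0,0,0,0,0.3],[0,0,0,0,0,0,1],[0,0,0,0,0,0,1],[0,0,0,0,0,0,1],[0,0,0,0,0,0,1]]'
```

```text
time: 9.93
position: [0.4504, -0.246, 0.0915]
tool_rot: [-0.707, -0.0, -0.0, 0.708]
ft_force: [-0.3, 1.5, 2.1]
grip_width: 0.0414
time: 10.55
position: [0.4504, -0.2459, 0.091]
tool_rot: [-0.706, -0.0, -0.0, 0.708]
ft_force: [0.1, 0.4, 0.0]
grip_width: 0.0826
```

```bash
python3 -m crank '[[0,-0.03,0,0,0,0,1],[0,-0.1,0,0,0,0,1],[0,-0.17,0,0,0,0,1],[0,-0.24,0,0,0,0,1],[0.01,-0.26,0.1,0,0,0,1],[0.02,-0.26,0.2,0,0,0,1],[0.03,-0.26,0.3,0,0,0,1],[0.04,-0.26,0.4,0,0,0,1],[0.05,-0.26,0.5,0,0,0,1],[0.06,-0.26,0.6,0,0,0,1]]'; python3 - <<'E'
from h import *
t=vision.camera("top");s=vision.camera("scene")
cv2.imwrite("pics/top4.png",t);cv2.imwrite("pics/scene4.png",s)
for nm,im in(("top",t),("scene",s)): print("  ring green",ring(nm,im,ST["spare"],"green"))
go(.4852,.2228,.21)
E
```

```text
time: 11.8
position: [0.4804, 0.0554, 0.2227]
tool_rot: [-0.707, -0.001, -0.001, 0.708]
ft_force: [0.6, 0.4, 1.0]
grip_width: 0.087
  ring green [ 0.44782411 -0.2429013  30.85767174]
  ring green [ 0.45303555 -0.24539589 31.09081078]
t 11.9 pos [0.4798 0.0579 0.2226] F [-0.3853 -0.3194  0.8149] w 0.0876 q [-0.1136  0.3644  1.8021  0.004   0.9736 -1.6922]
shift units [0.0125 0.0262 0.3296]
```

View pics/scene4.png

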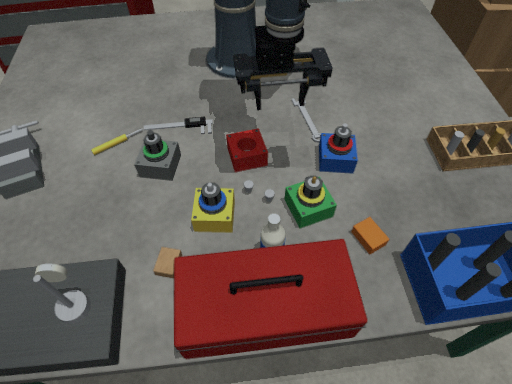

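Green is seated in the grey stand, with its ring at (155,147). Its camera average agrees with the release pose to about 2 mm. Next is the red holder.

```bash
python3 -m crank '[[0.005,0.005,0.1,0,0,0,1],[0.008,0.01,0.2,0,0,0,1],[0.01,0.02,0.28,0,0,0,1],[0.012,0.026,0.32,0,0,0,1],[0.012,0.026,0.33,0,0,0,1],[0.012,0.026,0.33,0,0,0,1]]';python3 -c "
from h import *
go(.4852,.2228,.0915)"
```

```text
time: 12.65
position: [0.4864, 0.2182, 0.2093]
tool_rot: [-0.707, -0.0, -0.001, 0.708]
ft_force: [0.4, 0.7, 0.9]
grip_width: 0.087
t 12.65 pos [0.4864 0.2182 0.2093] F [0.3539 0.6896 0.8952] w 0.087 q [ 0.2113  0.4465  1.6982  0.0013  0.9954 -1.3601]
shift units [-0.0027  0.2357  0.009 ]
```

```bash
python3 -m crank '[[-0.002,0.04,0.006,0,0,0,1],[-0.002,0.08,0.006,0,0,0,1],[-0.002,0.12,0.006,0,0,0,1],[-0.002,0.16,0.006,0,0,0,1],[-0.002,0.19,0.006,0,0,0,1],[-0.002,0.215,0.006,0,0,0,1],[-0.002,0.23,0.006,0,0,0,1],[-0.002,0.235,0.006,0,0,0,1],[-0.002,0.235,0.006,0,0,0,1]]';python3 -c "
from h import *
go(.4852,.2228,.0915)"
```

```text
time: 13.78
position: [0.4856, 0.2221, 0.0915]
tool_rot: [-0.706, -0.0, -0.0, 0.708]
ft_force: [-0.7, -0.9, 0.4]
grip_width: 0.087
t 13.78 pos [0.4856 0.2221 0.0915] F [-0.7429 -0.8534  0.4117] w 0.087 q [ 0.2188  0.6347  1.7852  0.0023  0.7201 -1.3538]
shift units [-0.0008  0.      0.0013]
```

```bash
python3 -m crank '[[0,0,0,0,0,0,-1],[0,0,0,0,0,0,-1],[0,0,0,0,0,0,-1],[0,0,0,0,0,0,-1],[0,0,0,0,0,0,-1],[0,0,0,0,0,0,-1],[0,0,0,0,0,0,-1]]' 40
python3 -m crank '[[0,-0.01,0,0,0,0,-1],[0,-0.03,0,0,0,0,-1],[0,-0.06,0,0,0,0,-1],[0,-0.1,0,0,0,0,-1],[0,-0.15,0,0,0,0,-1],[0,-0.2,0,0,0,0,-1],[0,-0.25,0,0,0,0,-1],[0,-0.29,0,0,0,0,-1],[0,-0.31,0,0,0,0,-1],[0,-0.31,0,0,0,0,-1]]';python3 -c "
from h import *
go(.446,-.0133,.246)"
```

```text
time: 14.65
position: [0.4855, 0.2224, 0.0914]
tool_rot: [-0.706, -0.0, -0.001, 0.708]
ft_force: [0.1, 2.2, 0.3]
grip_width: 0.0412
time: 15.9
position: [0.4854, 0.2218, 0.2473]
tool_rot: [-0.706, -0.001, -0.001, 0.708]
ft_force: [-0.1, -0.2, -5.9]
grip_width: 0.0412
t 15.9 pos [0.4854 0.2218 0.2473] F [-0.1469 -0.1784 -5.9443] w 0.0412 q [ 0.2182  0.3961  1.6567  0.0017  1.0859 -1.3532]
shift units [-0.0787  0.0013 -0.4702]
```

```bash
python3 -m crank '[[-0.005,0,-0.03,0,0,0,-1],[-0.01,0,-0.08,0,0,0,-1],[-0.02,0,-0.15,0,0,0,-1],[-0.03,0,-0.22,0,0,0,-1],[-0.045,0,-0.29,0,0,0,-1],[-0.06,0,-0.36,0,0,0,-1],[-0.07,0,-0.42,0,0,0,-1],[-0.078,0,-0.455,0,0,0,-1],[-0.079,0,-0.47,0,0,0,-1],[-0.079,0,-0.47,0,0,0,-1]]'
python3 -m crank '[[0,0.03,0,0,0,0,-1],[0,0.07,0,0,0,0,-1],[0,0.11,0,0,0,0,-1],[0,0.15,0,0,0,0,-1],[0,0.18,0,0,0,0,-1],[0,0.2,0,0,0,0,-1],[0,0.2,0,0,0,0,-1],[0,0.2,0,0,0,0,-1]]'; python3 -c "
from h import *
go(.446,-.0133,.0915)"
```

```text
time: 17.15
position: [0.4454, -0.0136, 0.2456]
tool_rot: [-0.706, 0.001, -0.0, 0.708]
ft_force: [0.1, 0.2, -5.1]
grip_width: 0.0412
time: 18.15
position: [0.4463, -0.0129, 0.1463]
tool_rot: [-0.707, -0.001, -0.001, 0.708]
ft_force: [-0.2, 0.3, -6.3]
grip_width: 0.041
t 18.15 pos [ 0.4463 -0.0129  0.1463] F [-0.2295  0.2893 -6.2897] w 0.041 q [-0.2815  0.4551  1.9638  0.003   0.7212 -1.8549]
shift units [-0.0009  0.1096 -0.0009]
```

```bash
python3 -m crank '[[0,0.01,0,0,0,0,-1],[0,0.025,0,0,0,0,-1],[0,0.04,0,0,0,0,-1],[0,0.055,0,0,0,0,-1],[0,0.07,0,0,0,0,-1],[0,0.085,0,0,0,0,-1],[0,0.098,0,0,0,0,-1],[0,0.105,0,0,0,0,-1],[0,0.109,0,0,0,0,-1],[0,0.109,0,0,0,0,-1]]'; python3 - <<'E'
from h import *
s=vision.camera("scene")
cv2.imwrite("pics/scene5.png",cv2.resize(s[60:220,150:350],(800,640))[:600])
st()
E
```

```text
time: 19.4
position: [0.446, -0.013, 0.0915]
tool_rot: [-0.707, -0.0, -0.0, 0.708]
ft_force: [0.3, 0.5, -5.0]
grip_width: 0.0412
t 19.45 pos [ 0.4461 -0.013   0.0916] F [ 0.0346 -0.6871 -4.7262] w 0.0411 q [-0.2818  0.5686  2.0032  0.0036  0.5689 -1.8555]
```

View pics/scene5.png

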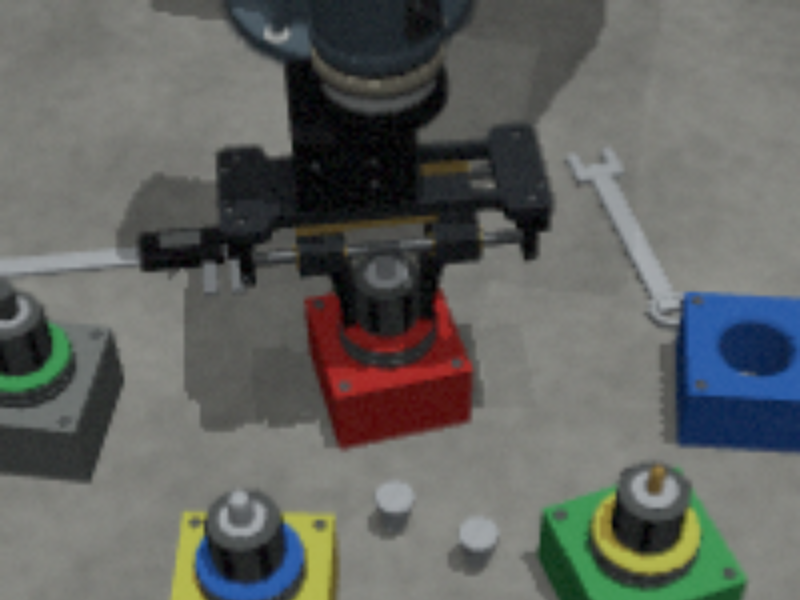

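Red looks centred and almost seated, but the wrist still carries its weight. I lower another 1 mm before releasing.

```bash
python3 -m crank '[[0,0.001,0,0,0,0,-1],[0,0.002,0,0,0,0,-1],[0,0.002,0,0,0,0,-1],[0,0.002,0,0,0,0,-1]]'; python3 -m crank '[[0,0,0,0,0,0,0.3],[0,0,0,0,0,0,1],[0,0,0,0,0,0,1],[0,0,0,0,0,0,1],[0,0,0,0,0,0,1]]'
python3 -m crank '[[0,-0.03,0,0,0,0,1],[0,-0.1,0,0,0,0,1],[0,-0.17,0,0,0,0,1],[0,-0.24,0,0,0,0,1],[0.05,-0.26,-0.03,0,0,0,1],[0.12,-0.26,-0.07,0,0,0,1],[0.2,-0.26,-0.11,0,0,0,1],[0.28,-0.26,-0.15,0,0,0,1],[0.33,-0.25,-0.18,0,0,0,1],[0.35,-0.24,-0.19,0,0,0,1]]'; python3 -c "
from h import *
go(.6235,-.1095,.0915)"
```

```text
time: 19.95
position: [0.4461, -0.013, 0.0914]
tool_rot: [-0.707, -0.001, -0.001, 0.708]
ft_force: [-0.9, 0.5, 5.9]
grip_width: 0.0415
time: 20.58
position: [0.4459, -0.0129, 0.0904]
tool_rot: [-0.706, -0.0, -0.0, 0.708]
ft_force: [0.3, 0.0, -0.3]
grip_width: 0.082
time: 21.82
position: [0.6217, -0.109, 0.2097]
tool_rot: [-0.706, -0.0, -0.001, 0.708]
ft_force: [-1.1, 0.5, -0.4]
grip_width: 0.087
t 21.82 pos [ 0.6217 -0.109   0.2097] F [-1.1203  0.4826 -0.4373] w 0.087 q [-0.3513  0.5706  1.4484  0.0021  1.1224 -1.9222]
shift units [ 0.0034  0.2364 -0.0014]
```

```bash
python3 -m crank '[[0.003,0.04,-0.001,0,0,0,1],[0.003,0.08,-0.001,0,0,0,1],[0.003,0.12,-0.001,0,0,0,1],[0.003,0.16,-0.001,0,0,0,1],[0.003,0.19,-0.001,0,0,0,1],[0.003,0.215,-0.001,0,0,0,1],[0.003,0.23,-0.001,0,0,0,1],[0.003,0.236,-0.001,0,0,0,1],[0.003,0.236,-0.001,0,0,0,1]]';python3 -c "
from h import *
s=vision.camera('scene')
for n in ['red']: print(ring('scene',s,ST['red'],n))
go(.6235,-.1095,.0915)"
```

```text
time: 22.95
position: [0.6225, -0.1085, 0.0926]
tool_rot: [-0.707, -0.0, -0.0, 0.708]
ft_force: [0.1, -0.4, 0.5]
grip_width: 0.0867
[ 4.57463375e-01 -1.30500000e-02  5.59220276e+01]
t 23.0 pos [ 0.6227 -0.1085  0.0928] F [0.2646 0.1849 0.3515] w 0.0869 q [-0.35    0.7238  1.5281  0.0026  0.8888 -1.9223]
shift units [ 0.0016  0.0025 -0.0019]
```

```bash
python3 -m crank '[[0.001,0.002,0,0,0,0,1],[0.001,0.002,0,0,0,0,-1],[0.001,0.002,0,0,0,0,-1],[0.001,0.002,0,0,0,0,-1],[0.001,0.002,0,0,0,0,-1],[0.001,0.002,0,0,0,0,-1],[0.001,0.002,0,0,0,0,-1],[0.001,0.002,0,0,0,0,-1]]' 40
python3 -m crank '[[0,-0.01,0,0,0,0,-1],[0,-0.03,0,0,0,0,-1],[0,-0.06,0,0,0,0,-1],[0,-0.1,0,0,0,0,-1],[0,-0.15,0,0,0,0,-1],[0,-0.2,0,0,0,0,-1],[0,-0.25,0,0,0,0,-1],[0,-0.29,0,0,0,0,-1],[0,-0.31,0,0,0,0,-1],[0,-0.31,0,0,0,0,-1]]';python3 -c "
from h import *
go(.4856,.2228,.246)"
```

```text
time: 24.0
position: [0.623, -0.1088, 0.0914]
tool_rot: [-0.707, -0.0, -0.0, 0.708]
ft_force: [-0.7, -1.3, -1.2]
grip_width: 0.041
time: 25.25
position: [0.623, -0.1087, 0.2475]
tool_rot: [-0.707, -0.001, -0.001, 0.708]
ft_force: [-0.4, 0.2, -5.2]
grip_width: 0.0409
t 25.25 pos [ 0.623  -0.1087  0.2475] F [-0.4161  0.1826 -5.2047] w 0.0409 q [-0.3502  0.5301  1.4082  0.0022  1.2011 -1.9217]
shift units [-0.2748  0.003   0.663 ]
```

```bash
python3 -m crank '[[-0.01,0,0.02,0,0,0,-1],[-0.03,0,0.07,0,0,0,-1],[-0.06,0,0.15,0,0,0,-1],[-0.1,0,0.24,0,0,0,-1],[-0.14,0,0.33,0,0,0,-1],[-0.175,0,0.42,0,0,0,-1],[-0.21,0,0.51,0,0,0,-1],[-0.245,0,0.59,0,0,0,-1],[-0.27,0,0.65,0,0,0,-1],[-0.275,0,0.664,0,0,0,-1]]'
python3 -m crank '[[0,0,0,0,0,0,-1],[0,0.03,0,0,0,0,-1],[0,0.07,0,0,0,0,-1],[0,0.11,0,0,0,0,-1],[0,0.15,0,0,0,0,-1],[0,0.18,0,0,0,0,-1],[0,0.2,0,0,0,0,-1],[0,0.2,0,0,0,0,-1],[0,0.2,0,0,0,0,-1]]'; python3 -c "
from h import *
go(.4856,.2228,.0915)"
```

```text
time: 26.5
position: [0.4819, 0.226, 0.2464]
tool_rot: [-0.706, -0.001, 0.002, 0.708]
ft_force: [-0.2, -0.7, -5.4]
grip_width: 0.0412
time: 27.62
position: [0.4859, 0.2236, 0.1474]
tool_rot: [-0.706, -0.001, -0.001, 0.708]
ft_force: [0.4, -0.2, -5.4]
grip_width: 0.0411
t 27.62 pos [0.4859 0.2236 0.1474] F [ 0.3835 -0.2098 -5.4269] w 0.0411 q [ 0.2213  0.5414  1.749   0.0021  0.8486 -1.3507]
shift units [-0.0009  0.1117 -0.0018]
```

```bash
python3 -m crank '[[0,0.01,-0.001,0,0,0,-1],[0,0.025,-0.001,0,0,0,-1],[0,0.04,-0.001,0,0,0,-1],[0,0.055,-0.001,0,0,0,-1],[0,0.07,-0.001,0,0,0,-1],[0,0.085,-0.001,0,0,0,-1],[0,0.098,-0.001,0,0,0,-1],[0,0.106,-0.001,0,0,0,-1],[0,0.111,-0.001,0,0,0,-1],[0,0.111,-0.001,0,0,0,-1]]'; python3 -m crank '[[0,0.001,0,0,0,0,-1],[0,0.002,0,0,0,0,-1],[0,0.002,0,0,0,0,-1],[0,0.002,0,0,0,0,-1]]'; python3 - <<'E'
from h import *
s=vision.camera("scene")
cv2.imwrite("pics/scene6.png",cv2.resize(s[60:220,200:400],(800,640))[:600])
st()
E
```

```text
time: 28.88
position: [0.4856, 0.2231, 0.0915]
tool_rot: [-0.706, -0.0, -0.001, 0.708]
ft_force: [0.5, -0.9, -5.8]
grip_width: 0.0412
time: 29.38
position: [0.4856, 0.2231, 0.0914]
tool_rot: [-0.706, -0.001, -0.001, 0.708]
ft_force: [-2.4, -0.6, 5.9]
grip_width: 0.0416
t 29.43 pos [0.4856 0.2231 0.0913] F [-3.0403 -0.5648  6.0108] w 0.041 q [ 0.2207  0.6352  1.7846  0.0023  0.7195 -1.3519]
```

View pics/scene6.png

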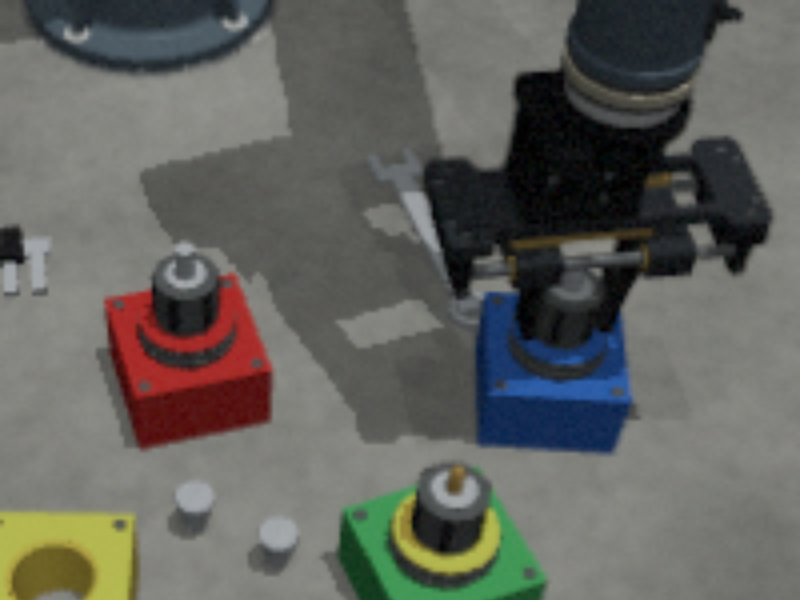

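Red is upright in the red stand at (185,300), and blue is seated in the blue stand. I release and go to yellow.

```bash
python3 -m crank '[[0,0,0,0,0,0,0.3],[0,0,0,0,0,0,1],[0,0,0,0,0,0,1],[0,0,0,0,0,0,1],[0,0,0,0,0,0,1]]'
python3 -m crank '[[0,-0.03,0,0,0,0,1],[0,-0.1,0,0,0,0,1],[0,-0.17,0,0,0,0,1],[0,-0.24,0,0,0,0,1],[0.05,-0.26,-0.035,0,0,0,1],[0.11,-0.26,-0.08,0,0,0,1],[0.18,-0.26,-0.13,0,0,0,1],[0.25,-0.26,-0.18,0,0,0,1],[0.285,-0.25,-0.21,0,0,0,1],[0.289,-0.24,-0.212,0,0,0,1]]'; python3 -c "
from h import *
go(.6302,.1171,.0915)"
```

```text
time: 30.05
position: [0.4854, 0.223, 0.0903]
tool_rot: [-0.706, -0.0, -0.0, 0.708]
ft_force: [-0.3, -0.2, 0.5]
grip_width: 0.0821
time: 31.3
position: [0.6301, 0.116, 0.2101]
tool_rot: [-0.706, 0.0, -0.001, 0.708]
ft_force: [-0.9, 0.2, 0.2]
grip_width: 0.087
t 31.3 pos [0.6301 0.116  0.2101] F [-0.923   0.1985  0.1781] w 0.087 q [ 0.007   0.5824  1.4228  0.0022  1.1357 -1.5628]
shift units [0.     0.2373 0.0017]
```

```bash
python3 -m crank '[[0,0.04,0.001,0,0,0,1],[0,0.08,0.001,0,0,0,1],[0,0.12,0.001,0,0,0,1],[0,0.16,0.001,0,0,0,1],[0,0.19,0.001,0,0,0,1],[0,0.215,0.001,0,0,0,1],[0,0.23,0.001,0,0,0,1],[0,0.237,0.001,0,0,0,1],[0,0.238,0.001,0,0,0,1],[0,0.238,0.001,0,0,0,1]]'
python3 -m crank '[[0,0,0,0,0,0,-1],[0,0,0,0,0,0,-1],[0,0,0,0,0,0,-1],[0,0,0,0,0,0,-1],[0,0,0,0,0,0,-1],[0,0,0,0,0,0,-1],[0,0,0,0,0,0,-1]]' 40
```

```text
time: 32.55
position: [0.6303, 0.1175, 0.0918]
tool_rot: [-0.706, -0.001, -0.001, 0.708]
ft_force: [-0.6, 0.4, -0.2]
grip_width: 0.087
time: 33.42
position: [0.6299, 0.1176, 0.0913]
tool_rot: [-0.706, -0.0, -0.0, 0.708]
ft_force: [0.7, 0.2, 0.4]
grip_width: 0.0413
```

```bash
python3 -m crank '[[0,-0.01,0,0,0,0,-1],[0,-0.03,0,0,0,0,-1],[0,-0.06,0,0,0,0,-1],[0,-0.1,0,0,0,0,-1],[0,-0.15,0,0,0,0,-1],[0,-0.2,0,0,0,0,-1],[0,-0.25,0,0,0,0,-1],[0,-0.29,0,0,0,0,-1],[0,-0.32,0,0,0,0,-1],[0,-0.32,0,0,0,0,-1]]'
python3 -m crank '[[0,0,-0.03,0,0,0,-1],[0,0,-0.08,0,0,0,-1],[-0.002,0,-0.15,0,0,0,-1],[-0.004,0,-0.22,0,0,0,-1],[-0.006,0,-0.29,0,0,0,-1],[-0.01,0,-0.36,0,0,0,-1],[-0.011,0,-0.42,0,0,0,-1],[-0.011,0,-0.45,0,0,0,-1],[-0.011,0,-0.455,0,0,0,-1],[-0.011,0,-0.455,0,0,0,-1]]';python3 -c "
from h import *
go(.6245,-.110,.1465)"
```

```text
time: 34.67
position: [0.6305, 0.1173, 0.2531]
tool_rot: [-0.706, -0.002, -0.002, 0.708]
ft_force: [0.4, -0.8, -4.8]
grip_width: 0.041
time: 35.92
position: [0.6239, -0.1094, 0.2505]
tool_rot: [-0.706, -0.0, 0.0, 0.708]
ft_force: [0.1, 0.5, -4.9]
grip_width: 0.0408
t 35.92 pos [ 0.6239 -0.1094  0.2505] F [ 0.0594  0.5322 -4.8669] w 0.0408 q [-0.351   0.5298  1.3998  0.0029  1.2132 -1.923 ]
shift units [ 0.0011  0.208  -0.0017]
```

```bash
python3 -m crank '[[0.001,0.03,-0.001,0,0,0,-1],[0.001,0.07,-0.001,0,0,0,-1],[0.001,0.11,-0.001,0,0,0,-1],[0.001,0.15,-0.001,0,0,0,-1],[0.001,0.18,-0.001,0,0,0,-1],[0.001,0.205,-0.001,0,0,0,-1],[0.001,0.208,-0.001,0,0,0,-1],[0.001,0.208,-0.001,0,0,0,-1]]';python3 -c "
from h import *
go(.6245,-.110,.0915)"
```

```text
time: 36.92
position: [0.6252, -0.1106, 0.1472]
tool_rot: [-0.707, -0.001, -0.001, 0.708]
ft_force: [-0.3, -0.3, -4.1]
grip_width: 0.0415
t 36.92 pos [ 0.6252 -0.1106  0.1472] F [-0.3283 -0.3077 -4.1382] w 0.0415 q [-0.3518  0.6519  1.4895  0.0023  0.999  -1.9238]
shift units [-0.0017  0.1115  0.0011]
```

```bash
python3 -m crank '[[-0.001,0.01,0.001,0,0,0,-1],[-0.001,0.025,0.001,0,0,0,-1],[-0.001,0.04,0.001,0,0,0,-1],[-0.001,0.055,0.001,0,0,0,-1],[-0.001,0.07,0.001,0,0,0,-1],[-0.001,0.085,0.001,0,0,0,-1],[-0.001,0.098,0.001,0,0,0,-1],[-0.001,0.106,0.001,0,0,0,-1],[-0.001,0.111,0.001,0,0,0,-1],[-0.001,0.111,0.001,0,0,0,-1]]'; python3 -m crank '[[0,0.001,0,0,0,0,-1],[0,0.002,0,0,0,0,-1],[0,0.002,0,0,0,0,-1],[0,0.002,0,0,0,0,-1]]'; python3 - <<'E'
from h import *
s=vision.camera("scene")
cv2.imwrite("pics/scene7.png",cv2.resize(s[100:260,150:350],(800,640))[:600])
st()
E
```

```text
time: 38.17
position: [0.6245, -0.11, 0.0915]
tool_rot: [-0.707, -0.0, -0.0, 0.708]
ft_force: [0.3, -0.3, -5.0]
grip_width: 0.0412
time: 38.67
position: [0.6246, -0.11, 0.0913]
tool_rot: [-0.707, -0.001, -0.001, 0.708]
ft_force: [-2.2, 0.8, 3.7]
grip_width: 0.0413
t 38.73 pos [ 0.6247 -0.11    0.0913] F [-1.9828  0.8905  3.266 ] w 0.0413 q [-0.3512  0.7281  1.5229  0.0025  0.8894 -1.9235]
```

View pics/scene7.png

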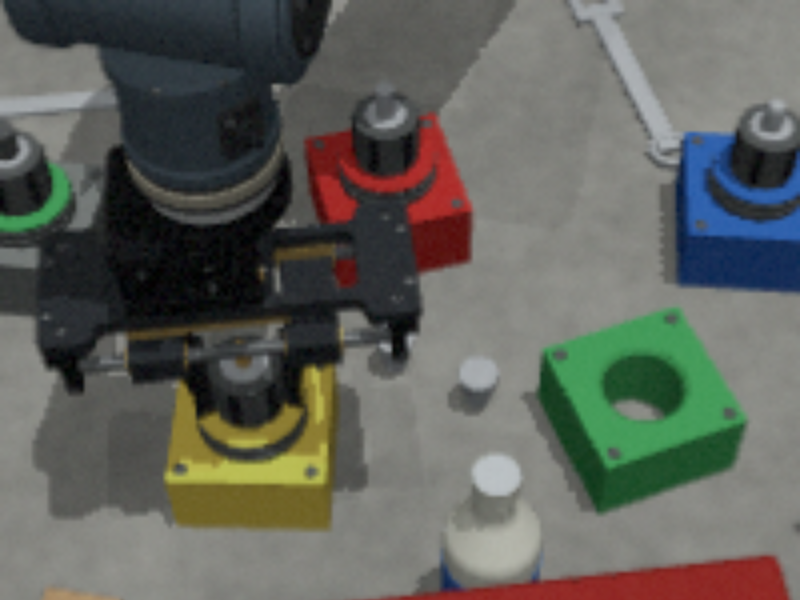

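Yellow is seated in its stand at (250,410), and the green stand is now empty. I release and fetch green.

```bash
python3 -m crank '[[0,0,0,0,0,0,0.3],[0,0,0,0,0,0,1],[0,0,0,0,0,0,1],[0,0,0,0,0,0,1],[0,0,0,0,0,0,1]]'
python3 -m crank '[[0,-0.03,0,0,0,0,1],[0,-0.1,0,0,0,0,1],[0,-0.17,0,0,0,0,1],[0,-0.24,0,0,0,0,1],[-0.05,-0.26,-0.04,0,0,0,1],[-0.13,-0.26,-0.1,0,0,0,1],[-0.21,-0.26,-0.16,0,0,0,1],[-0.29,-0.26,-0.22,0,0,0,1],[-0.34,-0.25,-0.26,0,0,0,1],[-0.348,-0.24,-0.27,0,0,0,1]]'; python3 -c "
from h import *
go(.4504,-.245,.0915)"
```

```text
time: 39.35
position: [0.6244, -0.11, 0.0903]
tool_rot: [-0.706, -0.0, -0.0, 0.708]
ft_force: [-0.6, -1.0, -0.7]
grip_width: 0.0822
time: 40.6
position: [0.4492, -0.2463, 0.211]
tool_rot: [-0.707, 0.0, -0.002, 0.707]
ft_force: [0.4, -0.4, -0.5]
grip_width: 0.0874
t 40.6 pos [ 0.4492 -0.2463  0.211 ] F [ 0.4374 -0.4161 -0.4832] w 0.0874 q [-0.721   0.4184  1.746   0.0023  0.9762 -2.2901]
shift units [0.0019 0.239  0.0024]
```

```bash
python3 -m crank '[[0.001,0.04,0.001,0,0,0,1],[0.001,0.08,0.001,0,0,0,1],[0.001,0.12,0.001,0,0,0,1],[0.001,0.16,0.001,0,0,0,1],[0.001,0.19,0.001,0,0,0,1],[0.001,0.215,0.001,0,0,0,1],[0.001,0.23,0.001,0,0,0,1],[0.001,0.236,0.001,0,0,0,1],[0.001,0.238,0.001,0,0,0,1],[0.001,0.238,0.001,0,0,0,1]]'
python3 -m crank '[[0,0,0,0,0,0,-1],[0,0,0,0,0,0,-1],[0,0,0,0,0,0,-1],[0,0,0,0,0,0,-1],[0,0,0,0,0,0,-1],[0,0,0,0,0,0,-1],[0,0,0,0,0,0,-1]]' 40
python3 -m crank '[[0,-0.01,0,0,0,0,-1],[0,-0.03,0,0,0,0,-1],[0,-0.06,0,0,0,0,-1],[0,-0.1,0,0,0,0,-1],[0,-0.15,0,0,0,0,-1],[0,-0.2,0,0,0,0,-1],[0,-0.25,0,0,0,0,-1],[0,-0.29,0,0,0,0,-1],[0,-0.32,0,0,0,0,-1],[0,-0.32,0,0,0,0,-1]]';python3 -c "
from h import *
go(.63,.118,.25)"
```

```text
time: 41.85
position: [0.451, -0.2446, 0.0913]
tool_rot: [-0.707, -0.0, -0.001, 0.708]
ft_force: [0.7, 0.3, -0.9]
grip_width: 0.0869
time: 42.72
position: [0.451, -0.2447, 0.0911]
tool_rot: [-0.707, -0.0, -0.0, 0.708]
ft_force: [-0.2, -1.9, -0.5]
grip_width: 0.0415
time: 43.98
position: [0.4511, -0.245, 0.2524]
tool_rot: [0.707, 0.001, 0.001, -0.707]
ft_force: [-0.0, -0.6, -3.9]
grip_width: 0.0414
t 43.98 pos [ 0.4511 -0.245   0.2524] F [-0.0363 -0.6288 -3.9023] w 0.0414 q [-0.7165  0.3622  1.6981  0.0022  1.0788 -2.2884]
shift units [0.3577 0.0059 0.726 ]
```

```bash
python3 -m crank '[[0.01,0,0.02,0,0,0,-1],[0.03,0,0.07,0,0,0,-1],[0.07,0,0.15,0,0,0,-1],[0.115,0,0.24,0,0,0,-1],[0.165,0,0.34,0,0,0,-1],[0.215,0,0.44,0,0,0,-1],[0.265,0,0.54,0,0,0,-1],[0.31,0,0.63,0,0,0,-1],[0.34,0,0.7,0,0,0,-1],[0.357,0,0.726,0,0,0,-1]]'
python3 -m crank '[[0,0,0,0,0,0,-1],[0,0.03,0,0,0,0,-1],[0,0.07,0,0,0,0,-1],[0,0.11,0,0,0,0,-1],[0,0.15,0,0,0,0,-1],[0,0.18,0,0,0,0,-1],[0,0.205,0,0,0,0,-1],[0,0.21,0,0,0,0,-1],[0,0.21,0,0,0,0,-1]]'; python3 -c "
from h import *
go(.63,.118,.0915)"
```

```text
time: 45.22
position: [0.6286, 0.1214, 0.2499]
tool_rot: [-0.706, -0.0, 0.002, 0.708]
ft_force: [0.5, 0.1, -4.3]
grip_width: 0.0409
time: 46.35
position: [0.6296, 0.1184, 0.147]
tool_rot: [-0.706, -0.0, -0.001, 0.708]
ft_force: [0.3, -0.2, -4.4]
grip_width: 0.041
t 46.35 pos [0.6296 0.1184 0.147 ] F [ 0.3195 -0.166  -4.4355] w 0.041 q [ 0.0109  0.6588  1.4744  0.0021  1.007  -1.5608]
shift units [ 0.0006  0.111  -0.0009]
```

```bash
python3 -m crank '[[0,0.01,0,0,0,0,-1],[0,0.025,0,0,0,0,-1],[0,0.04,0,0,0,0,-1],[0,0.055,0,0,0,0,-1],[0,0.07,0,0,0,0,-1],[0,0.085,0,0,0,0,-1],[0,0.098,0,0,0,0,-1],[0,0.106,0,0,0,0,-1],[0,0.111,0,0,0,0,-1],[0,0.111,0,0,0,0,-1]]'; python3 -m crank '[[0,0.001,0,0,0,0,-1],[0,0.002,0,0,0,0,-1],[0,0.002,0,0,0,0,-1],[0,0.002,0,0,0,0,-1]]'; python3 - <<'E'
from h import *
s=vision.camera("scene")
cv2.imwrite("pics/scene8.png",cv2.resize(s[100:260,200:400],(800,640))[:600])
st()
E
```

```text
time: 47.6
position: [0.6295, 0.1186, 0.0914]
tool_rot: [-0.706, -0.0, -0.0, 0.708]
ft_force: [0.1, -0.4, -4.4]
grip_width: 0.041
time: 48.1
position: [0.6296, 0.1186, 0.0911]
tool_rot: [-0.706, -0.001, -0.001, 0.708]
ft_force: [-2.3, -0.2, 2.9]
grip_width: 0.0411
t 48.15 pos [0.6297 0.1185 0.091 ] F [-1.5476  0.4985  4.1201] w 0.0414 q [ 0.0112  0.7349  1.5058  0.0023  0.8992 -1.5609]
```

View pics/scene8.png

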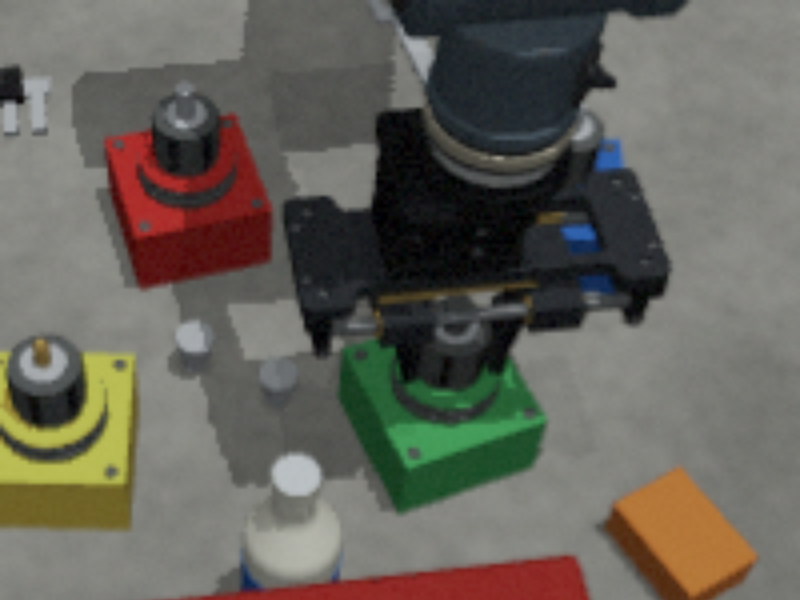

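Green is seated at (450,380). I release, back off and make a final check.

```bash
python3 -m crank '[[0,0,0,0,0,0,0.3],[0,0,0,0,0,0,1],[0,0,0,0,0,0,1],[0,0,0,0,0,0,1],[0,0,0,0,0,0,1]]'
python3 -m crank '[[0,-0.03,0,0,0,0,1],[0,-0.1,0,0,0,0,1],[0,-0.17,0,0,0,0,1],[0,-0.25,0,0,0,0,1],[0,-0.35,0,0,0,0,1],[-0.02,-0.35,0.12,0,0,0,1],[-0.04,-0.35,0.24,0,0,0,1],[-0.06,-0.35,0.36,0,0,0,1],[-0.08,-0.35,0.48,0,0,0,1],[-0.1,-0.35,0.56,0,0,0,1]]'
python3 -m crank '[[0,0,0,0,0,0,1],[0,0,0,0,0,0,1],[0,0,0,0,0,0,1],[0,0,0,0,0,0,1]]'
python3 - <<'E'
from h import *
t=vision.camera("top");s=vision.camera("scene")
cv2.imwrite("pics/s9.png",cv2.resize(s[90:260,120:380],(800,523)))
cv2.imwrite("pics/t9.png",cv2.resize(t[90:300,120:400],(800,600)))
E
```

```text
time: 48.78
position: [0.6294, 0.1186, 0.0902]
tool_rot: [-0.706, -0.0, -0.0, 0.708]
ft_force: [0.0, 0.5, -0.3]
grip_width: 0.0823
time: 50.02
position: [0.5783, 0.4011, 0.2671]
tool_rot: [-0.706, -0.001, -0.0, 0.708]
ft_force: [1.2, 0.6, 0.2]
grip_width: 0.0872
time: 50.52
position: [0.5799, 0.3969, 0.266]
tool_rot: [-0.707, 0.0, -0.001, 0.708]
ft_force: [-0.9, 0.7, -1.0]
grip_width: 0.087
```

View pics/s9.png

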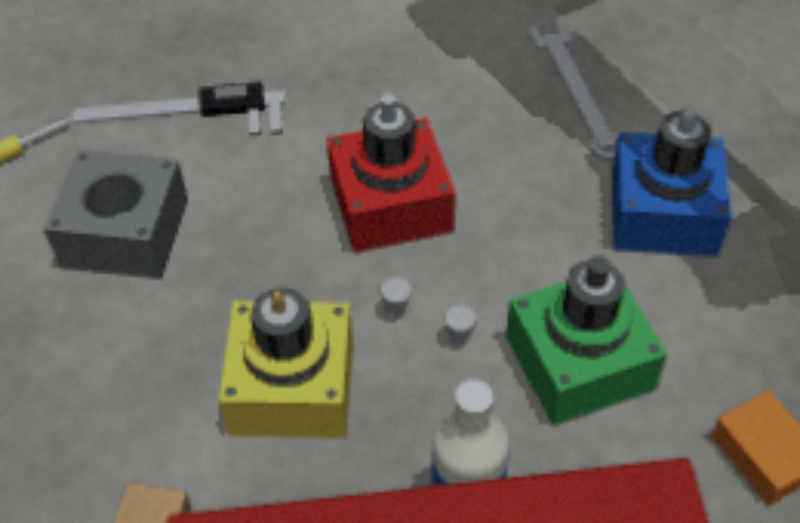

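View pics/t9.png

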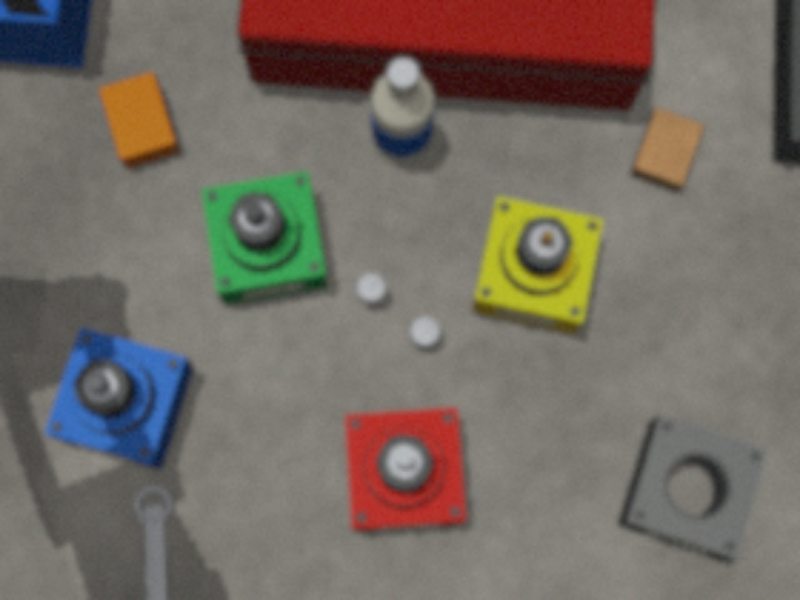

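Both views show all four holders upright and centred on their own colours. The grey stand is empty, the bottle is standing and the arm is clear.

```bash
python3 -c "
from rig import robot
print(robot.hand_in())"
```

```text
the job is handed in; nothing more can be done
None
```

All four holders are now in the stands of their own ring colour, and I handed the job in at about 50 s (limit 144 s). The hand-in reports no verdict.

- **Moves:** I parked green in the grey stand. Then red went to red, blue to blue, yellow to yellow, and green from grey to green. Each holder was lowered until the wrist force switched from its weight to a push of 2–6 N from the stand, and only then released.
- **Final pictures:** both cameras show the four holders upright and centred with flanges down. The grey stand is empty, the bottle is standing, and the gripper is open and clear.
- **Where checks disagreed:**
  - The two cameras differed by 1–3 mm on the coloured stands and by up to 6 mm on the rings, so I used the averages.
  - The automatic fit of the grey stand was up to 8 mm off between the cameras, so I measured it from its screw marks instead.
  - Ring detection does not work once a ring sits on a stand of the same colour. The final centring is therefore judged by eye and from the TCP positions at release, which were within 1 mm of the measured stand centres.

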